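Turn the nested kit tote end for end and stack it on its lugs

TASK

Lift the yellow tote out of the green one it is nested in, and stand it on the middle of the black rubber mat and let go of it. Then take it by its other end and put it gently back on the green tote turned end for end, so that it stands level and fully down on the green tote's lugs, feet astride them, instead of nesting. Leave the green tote with its gear in the dock, let go, and leave the other parts on the bench alone.

Things in the scene. Friction and masses are not known exactly. Their poses are not given: they have to be found in the camera images.
- upper_center (a point): Centre of the yellow stack-nest tote, 45 mm above its foot soles; z up, x along its length from white to black tab. Body 190 x 110 mm at the base, 209 x 129 at the rim, 80 mm high on 5 mm feet; walls 3.5 mm, 0.15 to 0.3 kg; one tab, gripped firmly, carries it. At the start nested in the green tote, turned the same way, 46 mm above it; turned end for end it rests on the lugs, 72 mm above it.
- upper_white (a point): Point on the yellow tote's white grip tab (its -x end), 108 mm from the tote's centre, 89 mm above its soles: the height to grip. The tab is an upright plate 10 mm thick (along the tote's length, the way to close the fingers), 50 mm wide, from 66 to 97 mm above the soles, with finger room inside and outside
- upper_black (a point): The same point on the yellow tote's black grip tab, at its +x end, 108 mm from its centre, same shape
- upper_foot (a point): Sole of one of two small feet (8 mm long, 5 mm high, 34 mm apart) near the middle of each long side under the yellow tote, 42 and 8 mm from its centre towards the white tab. Turned end for end, with the centres over each other, they straddle the green lugs nearest the middle with 3 mm to spare each way lengthwise; if they land on a lug, the tote stands about 5 mm high and tilted, and drops when slid lengthwise.
- lower_center (a point): Centre of the green tote, 45 mm above its foot soles; same shape and axes as the yellow one, z up. It stands loose in the dock with about 3 mm of play, a gear in it, about 0.6 kg in all. A tote standing on its lugs has about 5 mm of sideways play inside its rim.
- lower_white (a point): Point on the green tote's white tab (its -x end, facing the robot), 108 mm from its centre, 89 mm above its soles
- lower_lug (a point): Top of one of the green tote's four black lugs, 20 mm long, that stick inward from its long walls 77 mm above its soles, 65 mm from its centre towards the white tab and 25 mm towards the black one. Channels in the foot of each tote at the same places let a tote turned the same way sink over the lugs; one turned end for end rests on them.
- dock_center (a point): Blue dock fixed to the bench, 285 x 180 mm; point on top of its 6 mm base plate under the green tote. x points to its rear, where two yellow guard rails 12 mm thick, 135 and 171 mm above the bench, run across 131.5 mm behind this point between posts 177 mm high: too close to a rear tab for a finger, so a tote in the dock is taken by its front tab.
- mat_center (a point): Middle of the top of a black rubber mat fixed on the bench, 290 (x) x 270 (y) mm, 3 mm thick: the place to set the yellow tote down and change grip
- gear_in_center (a point): Centre of a steel gear, 62 mm across and 24 mm high, lying in the green tote under the yellow one
- gear_big_center (a point): Bystander, loose on the bench: large dark steel gear, 78 mm across, 30 mm high; point at its middle
- pinion_center (a point): Bystander, loose on the bench: small aluminium pinion, 50 mm across, 32 mm high; point at its middle
- housing_center (a point): Bystander, loose on the bench: aluminium housing block, 70 x 50 x 48 mm; point at its middle
- dipstick_center (a point): Bystander, loose on the bench: yellow plastic stick with a grip, 147 mm long, 14 mm high; point at its middle
- bearing_center (a point): Bystander, loose on the bench: steel ring, 52 mm across, 16 mm high; point at its middle
- carton_center (a point): Bystander, loose on the bench: small carton, 100 x 80 x 60 mm; point at its middle

How it is judged:
By the outcome, as a careful person would: the job done as asked, in the order asked, and still so for the second after the job is handed in, with the robot touching nothing.
It also fails if it takes over 72 s, if anything falls off the work surface, if the arm or the gripper's body presses on something with over 40 N, if the wrist force passes 120 N, or if a joint passes its speed limit or range.

ROBOT

A 6-joint arm with a two-finger parallel gripper is mounted at the origin on the work surface. World frame = base frame: x ahead of the robot, y to its left, z up, the work surface at z = 0. Lengths are in m, angles in rad, forces in N, time in s.
With the tool pointing down it reaches from about 0.325 to 0.925 m from the base axis. Payload 3.1 kg.
Tool frame: the origin (TCP) lies between the finger pads; the fingertips stand 14 mm ahead of it and the grasp point (between the pads) lies 5 mm behind it; z points along the fingers, y is the direction in which the jaws open and shut (so a half turn about z gives the same grasp; the last joint's range is limited). The gripper opens to 85 mm and grips with 20 to 120 N. Pads are 22 mm wide; open, the fingers measure 114 mm over their backs; the gripper's body (76 mm by 85 mm) begins 54 mm behind the grasp point. The pads swing forward as they close: fully open they stand 13 mm farther back than shut.
Start: joints at [1.126, 0.217, 1.613, -0, 1.311, -0.112], TCP at [0.204, 0.591, 0.245] pointing down, gripper open.
Joint ranges: [-2.75, 2.75], [-0.78, 2.1], [0.31, 2.55], [-1.13, 4.27], [0.13, 2.63], [-2.58, 2.58]. Speed limits (rad/s): [2.79, 2.79, 3.14, 3.14, 3.14, 3.14].

INTERFACE

Orientations are given as a 3x3 rotation matrix whose columns are the frame's x, y, z axes.
In Python, from bench import r, viewer, workorder gives the robot as it stands. The module is installed in compiled form; this text tells all that it offers.
- The arm moves only by the tool carry_out, never from a script. Its argument "steps" is text: rows parted by semicolons, each of 7 numbers parted by spaces: the finger opening in m, from 0 to 0.0854, then the shift along the world's x, y, z in m, then the turn, a rotation vector about the world's x, y, z in degrees. In form: gripper dx dy dz wx wy wz; .... A call has 1 to 12 rows; each row shifts and turns the commanded pose from where the row before left it; what a row does not reach is not made up. A row lasts 1/10 s, in which the tool goes at most 50 mm and 8.59 degrees, less where a joint would pass 70% of its speed; a pose out of reach is approached as far as the arm can. A call with a gripper value outside its range is refused whole. The fingers move at their own pace and stop on an object; "newtons" is the grip in N (left out, the last holds). Time passes only in rows, so rows that do not move let the fingers close. It gives the time, the measured TCP pose, the force and the opening at its end, in the units of the state.
- r.get_obs(): the state, without advancing time (a new reading comes with each control period).
- viewer.get_image(name): name is "side" or "top"; returns (picture, depth): 420x560x3 uint8, blue, green, red; 420x560 float32, m along the optical axis (not along the pixel's ray), 0 where there is no reading.
- viewer.camera_info(name): a dict with "vertical_fov" (degrees; the focal length in pixels is half the picture's height over the tangent of half this angle, whatever the lens; pixels are square), "cx", "cy" (the principal point, pixels), "dist_coeffs" ([k1, k2, p1, p2, k3] as OpenCV has them; the pictures are not rectified), "rvec" (rotation vector, rad) and "tvec" (3), from world to camera coordinates, as OpenCV has them. Camera axes: x right, y down, z forward; pixel columns grow to the right and rows downward; lengths in m; the calibration is good to about 2 mm. A picture is of the moment at which its call begins. camera_info takes no time and is no camera call.
- workorder.sign_off(): hands the job in, once; it reports no verdict.
The state is a dict: "time": time; "q": joint angles; "joint_velocities": joint speeds; "effort": joint torques, N m; "tool_pos": TCP position; "tool_rot": TCP orientation; "contact_force": force on the tool from outside, world axes, zero at the start; "torque": the same for the moment, N m; "finger_gap": opening from 0.0 (shut) to 1.0 (fully open).
Only numpy, scipy, OpenCV 4.12 (cv2) and the standard library are available. Lean on these libraries where they do the work, as an engineer would, in place of code of your own. Each camera call takes 0.05 s, during which the arm holds its last target.

## Working session

There is one attempt and no reset: what is moved stays moved. The work goes in short steps, Python scripts to look and compute and a tool call to move; the robot and the scene stay as the last step left them, time stands still between calls to the robot, and variables do not carry over. Pictures are saved under pics/ and viewed, and the job is handed in when it is done.

Besides the shell and the picture viewer there is one more tool, called after "Emit:" in YAML: its name, and indented under it one key for each argument. carry_out: Moves the arm, as the interface text tells. Its arguments: {"type":"object","properties":{"steps":{"type":"string"},"newtons":{"type":"number"}},"required":["steps"]}

```bash
mkdir -p pics
cat > h.py <<'E'
import numpy as np, cv2
from bench import r, viewer, workorder
def cam(n):
    c=viewer.camera_info(n); f=210/np.tan(np.radians(c["vertical_fov"])/2)
    K=np.array([[f,0,c["cx"]],[0,f,c["cy"]],[0,0,1.]]); R=cv2.Rodrigues(np.array(c["rvec"],float))[0]
    return K,np.array(c["dist_coeffs"],float),R,np.array(c["tvec"],float).ravel()
def grab(n,tag):
    im,d=viewer.get_image(n); cv2.imwrite(f"pics/{tag}.png",im); np.savez(f"{tag}.npz",im=im,d=d); return im,d
def cloud(n,d):
    K,D,R,t=cam(n); v,u=np.mgrid[0:420,0:560]
    p=cv2.undistortPoints(np.stack([u,v],-1).reshape(-1,1,2).astype(np.float64),K,D).reshape(420,560,2)
    P=np.dstack([p*d[...,None],d]); return (P-t)@R
def proj(n,X):
    K,D,R,t=cam(n); return cv2.projectPoints(np.atleast_2d(np.array(X,float)),R,t,K,D)[0].reshape(-1,2)
E
python3 - <<'E'
from h import *
for n in("side","top"):
    im,d=grab(n,n+"0"); print(n,cam(n),(d>0).mean())
print(r.get_obs())
E
```

```text
side (array([[439.07084874,   0.        , 284.36411958],
       [  0.        , 439.07084874, 208.63085317],
       [  0.        ,   0.        ,   1.        ]]), array([-0.03432532,  0.        ,  0.        ,  0.        ,  0.        ]), array([[-0.99250688, -0.12105401, -0.01661413],
       [-0.07450047,  0.70730051, -0.70297629],
       [ 0.09684928, -0.69647104, -0.7110192 ]]), array([0.4743891 , 0.11799989, 1.48848689])) 0.9957525510204082
top (array([[523.63183363,   0.        , 280.70996213],
       [  0.        , 523.63183363, 209.0084507 ],
       [  0.        ,   0.        ,   1.        ]]), array([-0.13348993,  0.        ,  0.        ,  0.        ,  0.        ]), array([[-0.01269138, -0.99991837,  0.00147979],
       [-0.99849824,  0.01259445, -0.05331655],
       [ 0.05329356, -0.00215423, -0.99857657]]), array([-0.01824466,  0.47861832,  1.57308931])) 0.9960756802721088
{'time': 0.1, 'q': array([ 1.12579891e+00,  2.17678443e-01,  1.61478349e+00,  2.52742640e-05,
        1.31130327e+00, -1.12225705e-01]), 'joint_velocities': array([-0.00113868, -0.00057019, -0.00293112, -0.00014141,  0.00087446,
        0.00059445]), 'effort': array([-7.33886700e-04, -3.98072469e+01, -3.04971027e+01, -1.57919653e-04,
        4.21843113e-03, -3.30441509e-06]), 'tool_pos': array([0.20384681, 0.59007633, 0.24409386]), 'tool_rot': array([[-9.45138302e-01,  3.26669058e-01, -9.57235505e-04],
       [ 3.26670351e-01,  9.45136328e-01, -1.95045449e-03],
       [ 2.67564918e-04, -2.15614971e-03, -9.99997640e-01]]), 'contact_force': array([ 0.33475563,  0.40633645, -0.60890626]), 'torque': array([0.00794669, 0.0077096 , 0.06264111]), 'finger_gap': 0.9995797224975188}
```

View pics/top0.png

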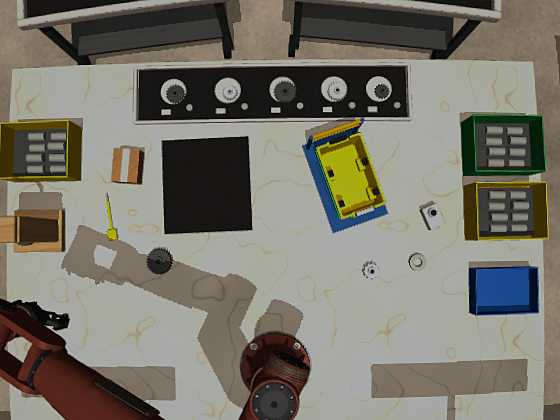

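View pics/side0.png

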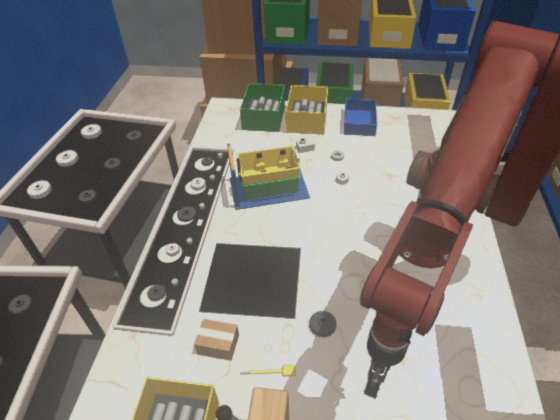

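Run:
```python
from h import *
im=np.load("top0.npz")["im"];d=np.load("top0.npz")["d"]
P=cloud("top",d)
crop=cv2.resize(im[110:240,290:400],None,fx=5,fy=4.6,interpolation=cv2.INTER_CUBIC);cv2.imwrite("pics/crop0.png",crop)
x=P[...,0];y=P[...,1];z=P[...,2]
b,g,rr=[im[...,i].astype(int) for i in range(3)]
yel=(rr>120)&(g>110)&(b<80)
box=np.zeros(yel.shape,bool);box[120:235,295:395]=1
m=yel&box&(z>0.12)&(z<0.145)
print("rim n",m.sum(),cv2.minAreaRect(P[m][:,:2].astype(np.float32)),np.median(z[m]))
m2=box&(z>0.143)&(z<0.155)
for k in range(2):pass
n,l,s,c=cv2.connectedComponentsWithStats(m2.astype(np.uint8))
for i in range(1,n):
  if s[i,4]>4:print(i,s[i],P[l==i].mean(0),cv2.minAreaRect(P[l==i][:,:2].astype(np.float32)))
# dock plate: blue
bl=box&(b>90)&(rr<60)&(z<0.03); print("dock",cv2.minAreaRect(P[bl][:,:2].astype(np.float32)),np.median(z[bl]))
mk=np.zeros(yel.shape,bool);mk[130:240,155:260]=1
mm=mk&(im.max(2)<45)&(z<0.02); 
mm=cv2.morphologyEx(mm.astype(np.uint8),cv2.MORPH_OPEN,np.ones((5,5)))>0
print("mat",cv2.minAreaRect(P[mm][:,:2].astype(np.float32)),np.median(z[mm]))
tab=im[190:225,340:395]
```

```text
rim n 477 ((0.573587954044342, -0.21940240263938904), (0.24144092202186584, 0.1362982541322708), 18.482666015625) 0.13823680315693576
9 [329 132   6   3   6] [ 0.68271078 -0.16933224  0.14568705] ((0.6824964284896851, -0.16966508328914642), (0.001594038214534521, 0.015870578587055206), 23.21111488342285)
11 [330 135  18   9  67] [ 0.66554303 -0.1872456   0.14966872] ((0.6663774251937866, -0.18777337670326233), (0.01071123592555523, 0.049970127642154694), 19.618379592895508)
41 [356 208  18   8  53] [ 0.46159661 -0.2558092   0.14945603] ((0.4617658853530884, -0.25643670558929443), (0.008417355827987194, 0.04984718933701515), 15.077433586120605)
dock ((0.5673665404319763, -0.22077271342277527), (0.2836633622646332, 0.17817987501621246), 18.393136978149414) 0.00780998311480237
mat ((0.5575695633888245, 0.2040480673313141), (0.2885555028915405, 0.2692532241344452), 1.9380887746810913) 0.003922616458201295
```

View pics/crop0.png

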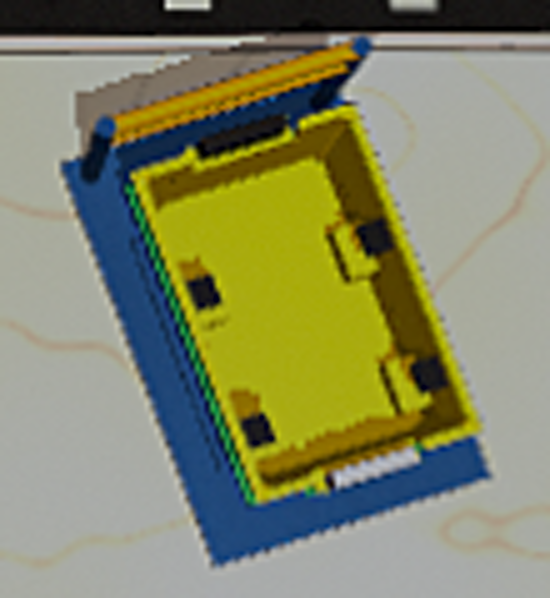

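Emit:
carry_out:
  steps: "0.085 0.012 -0.035 0.002 0 0 -2.2;0.085 0.012 -0.035 0.002 0 0 -2.2;0.085 0.012 -0.035 0.002 0 0 -2.2;0.085 0.012 -0.035 0.002 0 0 -2.2;0.085 0.012 -0.035 0.002 0 0 -2.2;0.085 0.012 -0.035 0.002 0 0 -2.2;0.085 0.012 -0.035 0.002 0 0 -2.2;0.085 0.012 -0.035 0.002 0 0 -2.2;0.085 0.012 -0.035 0.002 0 0 -2.2;0.085 0.012 -0.035 0 0 0 -2.2;0.085 0.012 -0.035 0 0 0 -2.2;0.085 0.012 -0.035 0 0 0 -2.2"
  newtons: 90

```text
time: 1.3
tool_pos: [0.348, 0.1693, 0.263]
tool_rot: [[-0.7, 0.714, -0.0], [0.714, 0.7, -0.0], [0.0, -0.0, -1.0]]
contact_force: [0.7, 0.6, -0.7]
finger_gap: 0.989
```

Emit:
carry_out:
  steps: "0.085 0.0095 -0.0355 0 0 0 -2.2;0.085 0.0095 -0.0355 0 0 0 -2.2;0.085 0.0095 -0.0355 0 0 0 -2.2;0.085 0.0095 -0.0355 0 0 0 -2.2;0.085 0.0095 -0.0355 0 0 0 -2.2;0.085 0.0095 -0.0355 0 0 0 -2.2;0.085 0.0095 -0.0355 0 0 0 -2.2;0.085 0.0095 -0.0355 0 0 0 -2.2;0.085 0.0095 -0.0355 0 0 0 -2.2;0.085 0.0095 -0.0355 0 0 0 -2.2;0.085 0.0095 -0.0355 0 0 0 -2.2;0.085 0.0095 -0.0355 0 0 0 -1.8"

```text
time: 2.5
tool_pos: [0.462, -0.2566, 0.2627]
tool_rot: [[-0.316, 0.949, -0.001], [0.949, 0.316, 0.001], [0.001, -0.0, -1.0]]
contact_force: [0.2, -0.1, -0.8]
finger_gap: 0.998
```

Emit:
carry_out:
  steps: "0.085 0 0 0 0 0 0;0.085 0 0 0 0 0 0"

```text
time: 2.7
tool_pos: [0.4617, -0.2554, 0.2625]
tool_rot: [[-0.317, 0.949, -0.002], [0.949, 0.317, 0.002], [0.002, -0.001, -1.0]]
contact_force: [0.4, 0.2, 0.1]
finger_gap: 0.994
```

Emit:
carry_out:
  steps: "0.085 0 0 -0.02 0 0 0;0.085 0 0 -0.02 0 0 0;0.085 0 0 -0.02 0 0 0;0.085 0 0 -0.02 0 0 0;0.085 0 0 -0.02 0 0 0;0.085 0 0 -0.015 0 0 0;0.085 0 0 -0.0115 0 0 0;0.085 0 -0.0005 0 0 0 0;0.03 0 0 0 0 0 0;0.03 0 0 0 0 0 0;0.03 0 0 0 0 0 0;0.03 0 0 0 0 0 0"

```text
time: 3.9
tool_pos: [0.4626, -0.2562, 0.1376]
tool_rot: [[-0.318, 0.948, 0.001], [0.948, 0.318, -0.001], [-0.001, 0.001, -1.0]]
contact_force: [0.5, -0.3, -0.3]
finger_gap: 0.357
```

Run:
```python
from h import *
im,d=grab("top","top1"); cv2.imwrite("pics/crop1.png",cv2.resize(im[110:280,270:420],None,fx=4,fy=3.5))
print(r.get_obs()["contact_force"],r.get_obs()["finger_gap"])
```

```text
[ 0.45309186 -0.59521775  0.3656433 ] 0.34610747560898814
```

View pics/crop1.png

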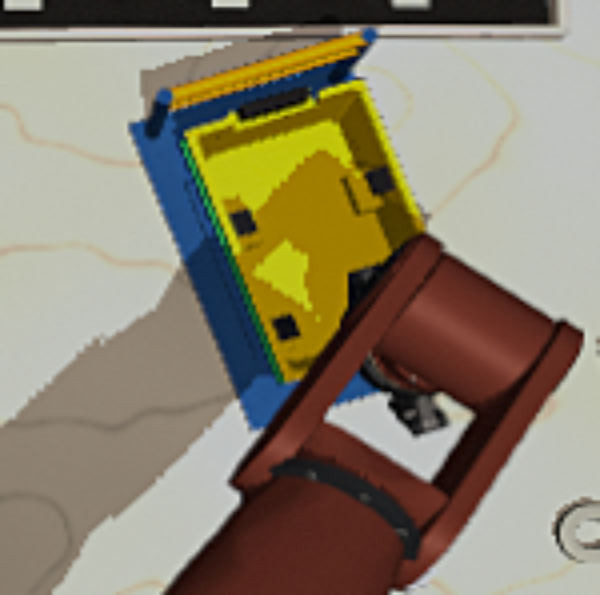

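The yellow tote is still seated and the fingers straddle its white tab around crop (390,360). Now I close fully.

Emit:
carry_out:
  steps: "0.004 0 0 0 0 0 0;0.004 0 0 0 0 0 0;0.004 0 0 0 0 0 0;0.004 0 0 0 0 0 0;0.004 0 0 0 0 0 0;0.004 0 0 0 0 0 0"
  newtons: 90

```text
time: 4.55
tool_pos: [0.4623, -0.2559, 0.1371]
tool_rot: [[-0.318, 0.948, 0.0], [0.948, 0.318, -0.0], [-0.0, 0.0, -1.0]]
contact_force: [-0.5, 0.8, 2.8]
finger_gap: 0.101
```

Emit:
carry_out:
  steps: "0.004 0 0 0.004 0 0 0;0.004 0 0 0.004 0 0 0;0.004 0 0 0.004 0 0 0;0.004 0 0 0.004 0 0 0;0.004 0 0 0.004 0 0 0"

```text
time: 5.05
tool_pos: [0.462, -0.2557, 0.1569]
tool_rot: [[-0.318, 0.948, -0.0], [0.948, 0.318, 0.0], [0.0, -0.0, -1.0]]
contact_force: [-0.2, -0.9, -2.6]
finger_gap: 0.099
```

```bash
cat > tote.py <<'E'
from h import *
import sys
def tilt(tag,box):
    im,d=grab("top",tag); P=cloud("top",d); o=r.get_obs(); tz=o["tool_pos"][2]
    b,g,rr=[im[...,i].astype(int) for i in range(3)]
    u0,v0,u1,v1=box; B=np.zeros(b.shape,bool);B[v0:v1,u0:u1]=1
    print(o["tool_pos"],o["contact_force"],o["finger_gap"]); return im,P,B,(rr>90)&(g>90)&(b<80)
E
python3 - <<'E'
from h import *
im,d=grab("side","side1"); cv2.imwrite("pics/sc1.png",cv2.resize(im[110:230,200:350],None,fx=5,fy=4.5))
P=cloud("side",d);print(r.get_obs()["contact_force"])
E
```

```text
[-0.06188415 -0.37625241 -1.74523156]
```

View pics/sc1.png

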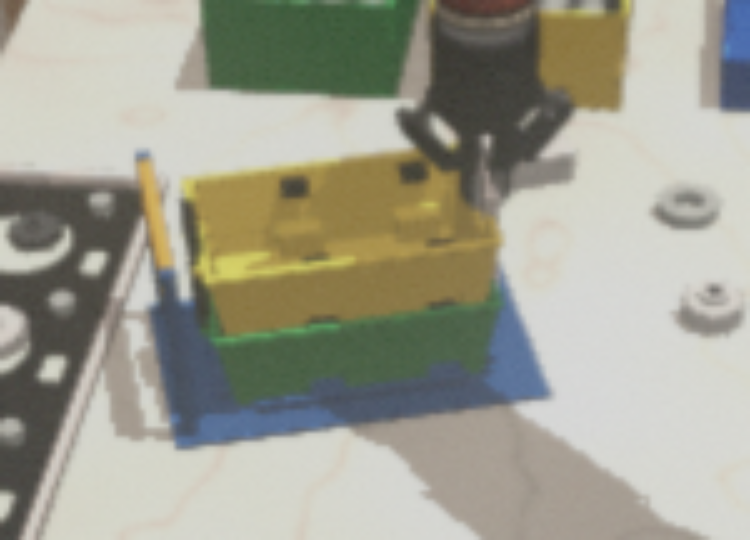

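The yellow tote has come up about 20 mm and looks level. The green one is still in the dock. I'll keep lifting.

Emit:
carry_out:
  steps: "0.004 0 0 0.008 0 0 0;0.004 0 0 0.012 0 0 0;0.004 0 0 0.015 0 0 0;0.004 0 0 0.015 0 0 0;0.004 0 0 0.015 0 0 0;0.004 0 0 0.015 0 0 0;0.004 0 0 0.015 0 0 0;0.004 0 0 0.015 0 0 0;0.004 0 0 0.012 0 0 0;0.004 0 0 0.008 0 0 0;0.004 0 0 0 0 0 0"

```text
time: 6.2
tool_pos: [0.4628, -0.2563, 0.2885]
tool_rot: [[-0.318, 0.948, 0.002], [0.948, 0.318, -0.002], [-0.002, 0.002, -1.0]]
contact_force: [0.5, 0.0, -1.9]
finger_gap: 0.098
```

Run:
```python
from h import *
im,d=grab("top","top2"); P=cloud("top",d);print(r.get_obs()["contact_force"],r.get_obs()["tool_pos"])
b,g,rr=[im[...,i].astype(int) for i in range(3)]
z=P[...,2]; m=np.zeros(z.shape,bool);m[80:260,280:420]=1
m&=(rr>90)&(g>90)&(b<80)&(z>0.22)&(z<0.36)
q=P[m]; 
c=np.array([np.cos(np.radians(18.5)),np.sin(np.radians(18.5))])
s=(q[:,:2]-r.get_obs()["tool_pos"][:2])@c
for a in np.arange(0,0.24,0.03):
    k=(s>=a)&(s<a+.03); 
    if k.sum()>5: print(round(a,2),k.sum(),np.percentile(q[k,2],[5,50,95,99]))
cv2.imwrite("pics/crop2.png",cv2.resize(im[80:280,270:420],None,fx=4,fy=3))
```

```text
[ 0.56862187 -0.03200267 -2.47137925] [ 0.46236857 -0.25593837  0.28731427]
0.0 51 [0.2365529  0.28703294 0.29257041 0.29417224]
0.03 58 [0.23426012 0.28462095 0.29157757 0.29555521]
0.06 38 [0.22076619 0.28972942 0.2937264  0.29503484]
0.09 83 [0.22298798 0.28801116 0.29311611 0.2938333 ]
0.12 159 [0.23305406 0.24257167 0.29205942 0.29394642]
0.15 67 [0.22847064 0.28900205 0.2942333  0.29511695]
0.18 249 [0.22266847 0.26588865 0.29152503 0.29367491]
0.21 89 [0.26829662 0.28693918 0.29236511 0.29637458]
```

View pics/crop2.png

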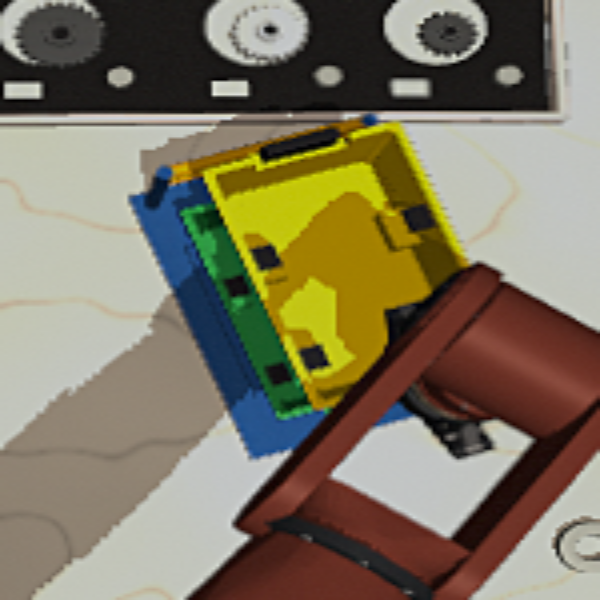

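Emit:
carry_out:
  steps: "0.004 0 0.006 0.003 0 0 -1;0.004 0 0.012 0.002 0 0 -2;0.004 0.003 0.018 0 0 0 -3.5;0.004 0.003 0.018 0 0 0 -3.5;0.004 0.003 0.018 0 0 0 -3.5;0.004 0.003 0.018 0 0 0 -3.5;0.004 0.003 0.018 0 0 0 -3.5;0.004 0.003 0.018 0 0 0 -3.5;0.004 0.003 0.018 0 0 0 -3.5;0.004 0.003 0.018 0 0 0 -3.5;0.004 0.003 0.018 0 0 0 -3.5;0.004 0.003 0.018 0 0 0 -3.5"

```text
time: 7.45
tool_pos: [0.4914, -0.0562, 0.2907]
tool_rot: [[0.336, 0.942, -0.002], [0.942, -0.336, 0.002], [0.001, -0.003, -1.0]]
contact_force: [-0.4, 0.4, -2.3]
finger_gap: 0.097
```

Emit:
carry_out:
  steps: "0.004 0.003 0.018 0 0 0 -3.5;0.004 0.003 0.018 0 0 0 -3.5;0.004 0.003 0.018 0 0 0 -3.5;0.004 0.003 0.018 0 0 0 -3.5;0.004 0.003 0.018 0 0 0 -3.5;0.004 0.003 0.018 0 0 0 -3.5;0.004 0.003 0.018 0 0 0 -3.5;0.004 0.003 0.018 0 0 0 -3.5;0.004 0.003 0.018 0 0 0 -3.5;0.004 0.003 0.018 0 0 0 -3.5;0.004 0.003 0.018 0 0 0 -3.5;0.004 0.003 0.018 0 0 0 -3.5"

```text
time: 8.65
tool_pos: [0.5273, 0.1596, 0.2907]
tool_rot: [[0.88, 0.475, -0.002], [0.475, -0.88, 0.001], [-0.002, -0.002, -1.0]]
contact_force: [-0.2, 0.5, -2.1]
finger_gap: 0.099
```

Emit:
carry_out:
  steps: "0.004 0.003 0.018 0 0 0 -3.5;0.004 0.003 0.018 0 0 0 -3.5;0.004 0.003 0.018 0 0 0 -3.5;0.004 0.003 0.018 0 0 0 -3.5;0.004 0.003 0.018 0 0 0 -3.5;0.004 0.003 0.018 0 0 0 -3;0.004 0.003 0.018 0 0 0 -3;0.004 0.003 0.016 0 0 0 -2.5;0.004 0.002 0.008 0 0 0 -1;0.004 0 0 0 0 0 0;0.004 0 0 0 0 0 0"

```text
time: 9.75
tool_pos: [0.5538, 0.3079, 0.2912]
tool_rot: [[1.0, 0.027, -0.001], [0.027, -1.0, -0.001], [-0.001, 0.001, -1.0]]
contact_force: [0.1, 0.2, -2.5]
finger_gap: 0.099
```

Run:
```python
from h import *
im,d=grab("top","top3");im2,d2=grab("side","side3"); print(r.get_obs()["contact_force"],r.get_obs()["tool_pos"])
cv2.imwrite("pics/c3.png",np.hstack([cv2.resize(im[120:300,120:300],(400,500)),cv2.resize(im2[150:350,150:400],(400,500))]))
```

```text
[-0.26465356 -0.87310674 -2.74494438] [0.55402111 0.30754228 0.29161254]
```

View pics/c3.png

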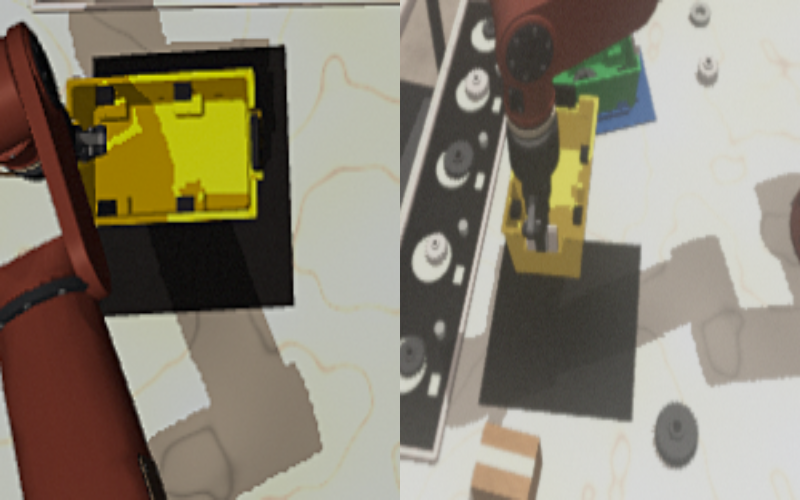

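Emit:
carry_out:
  steps: "0.004 0.001 0.004 -0.01 0 0 0;0.004 0 0 -0.02 0 0 0;0.004 0 0 -0.025 0 0 0;0.004 0 0 -0.025 0 0 0;0.004 0 0 -0.025 0 0 0;0.004 0 0 -0.025 0 0 0;0.004 0 0 -0.025 0 0 0;0.004 0 0 -0.02 0 0 0;0.004 0 0 -0.012 0 0 0;0.004 0 0 -0.008 0 0 0;0.004 0 0 0 0 0 0"

```text
time: 10.95
tool_pos: [0.5546, 0.3118, 0.0956]
tool_rot: [[1.0, 0.026, -0.002], [0.026, -1.0, -0.001], [-0.002, 0.001, -1.0]]
contact_force: [0.0, 0.3, -1.7]
finger_gap: 0.099
```

Emit:
carry_out:
  steps: "0.004 0 0 -0.002 0 0 0;0.004 0 0 -0.002 0 0 0;0.004 0 0 -0.001 0 0 0;0.004 0 0 0 0 0 0"

```text
time: 11.35
tool_pos: [0.5554, 0.3124, 0.0923]
tool_rot: [[1.0, 0.027, 0.001], [0.027, -1.0, 0.0], [0.001, -0.0, -1.0]]
contact_force: [0.6, -0.2, -3.4]
finger_gap: 0.097
```

Emit:
carry_out:
  steps: "0.004 0 0 -0.001 0 0 0;0.004 0 0 -0.001 0 0 0;0.004 0 0 0 0 0 0"

```text
time: 11.65
tool_pos: [0.555, 0.3122, 0.0896]
tool_rot: [[1.0, 0.027, -0.0], [0.027, -1.0, -0.0], [-0.0, 0.0, -1.0]]
contact_force: [-0.6, 0.5, -2.7]
finger_gap: 0.095
```

Emit:
carry_out:
  steps: "0.004 0 0 -0.001 0 0 0;0.004 0 0 0 0 0 0"

```text
time: 11.85
tool_pos: [0.5552, 0.3123, 0.0888]
tool_rot: [[1.0, 0.027, 0.0], [0.027, -1.0, -0.0], [0.0, 0.0, -1.0]]
contact_force: [0.7, 0.5, -1.0]
finger_gap: 0.1
```

Emit:
carry_out:
  steps: "0.004 0 0 -0.001 0 0 0;0.004 0 0 0 0 0 0"

```text
time: 12.05
tool_pos: [0.5554, 0.3124, 0.0882]
tool_rot: [[1.0, 0.027, 0.0], [0.027, -1.0, 0.0], [0.0, -0.0, -1.0]]
contact_force: [-0.5, 0.7, -0.3]
finger_gap: 0.096
```

Emit:
carry_out:
  steps: "0.004 0 0 -0.001 0 0 0;0.004 0 0 0 0 0 0;0.02 0 0 0 0 0 0;0.03 0 0 0 0 0 0;0.05 0 0 0 0 0 0;0.07 0 0 0 0 0 0;0.07 0 0 0 0 0 0;0.07 0 0 0.01 0 0 0;0.07 0 0 0.02 0 0 0;0.07 0 0 0.03 0 0 0;0.07 0 0 0.03 0 0 0;0.07 0 0 0.03 0 0 0"

```text
time: 13.25
tool_pos: [0.5552, 0.3122, 0.2087]
tool_rot: [[1.0, 0.027, 0.001], [0.027, -1.0, 0.0], [0.001, -0.0, -1.0]]
contact_force: [-0.1, 0.3, -1.1]
finger_gap: 0.819
```

Emit:
carry_out:
  steps: "0.085 0 0.01 0.01 0 0 0;0.085 -0.02 0.03 0 0 0 0;0.085 -0.02 0.03 0 0 0 0;0.085 -0.03 0.03 0 0 0 0;0.085 0 0 0 0 0 0"

```text
time: 13.75
tool_pos: [0.481, 0.416, 0.2159]
tool_rot: [[0.999, 0.032, -0.003], [0.032, -0.999, 0.001], [-0.003, -0.001, -1.0]]
contact_force: [-1.0, -0.9, -0.3]
finger_gap: 0.994
```

Run:
```python
from h import *
im,d=grab("top","top4"); P=cloud("top",d); print(r.get_obs()["tool_pos"])
z=P[...,2];b,g,rr=[im[...,i].astype(int) for i in range(3)]
box=np.zeros(z.shape,bool);box[110:260,140:275]=1
for nm,m in(("hi",box&(z>0.092)&(z<0.108)),("black",box&(z>0.092)&(z<0.108)&(im.max(2)<70)),("rim",box&(rr>90)&(g>90)&(b<80)&(z>0.08)&(z<0.092))):
    n,l,s,c=cv2.connectedComponentsWithStats(m.astype(np.uint8))
    for i in range(1,n):
        if s[i,4]>15:print(nm,s[i],P[l==i].mean(0),cv2.minAreaRect(P[l==i][:,:2].astype(np.float32)))
cv2.imwrite("pics/c4.png",cv2.resize(im[100:300,100:300],(600,600)))
```

```text
[0.48276207 0.41430444 0.21592223]
hi [237 171   4  18  70] [0.56072719 0.09592741 0.10067626] ((0.5605096220970154, 0.09610161185264587), (0.049905091524124146, 0.009553944692015648), 0.15360605716705322)
hi [163 174   5  18  69] [0.55545223 0.31057695 0.09950516] ((0.5553314685821533, 0.3106392025947571), (0.010724961757659912, 0.04977426677942276), 88.93377685546875)
black [238 171   3  17  51] [0.56147572 0.09459246 0.10085608] ((0.56170254945755, 0.09477483481168747), (0.047526419162750244, 0.006894004996865988), 0.15360604226589203)
rim [224 157  15   3  37] [0.62468545 0.11724591 0.08746556] ((0.6245367527008057, 0.1185455322265625), (0.04084833338856697, 0.006703059189021587), 89.55327606201172)
rim [165 158  58  14 144] [0.61936606 0.24067919 0.08762616] ((0.6218646764755249, 0.22989961504936218), (0.032809022814035416, 0.16853263974189758), 11.840092658996582)
rim [236 161   3   9  22] [0.60445779 0.10081201 0.0884355 ] ((0.6043607592582703, 0.10107957571744919), (0.006421057507395744, 0.02307097800076008), 88.79817962646484)
rim [207 191  33  14  84] [0.50089191 0.13258561 0.08736487] ((0.4987158477306366, 0.13913489878177643), (0.03206454589962959, 0.099024698138237), 18.598236083984375)
rim [166 195  28  11  70] [0.49630564 0.27699179 0.08794744] ((0.49407655000686646, 0.2725523114204407), (0.08345353603363037, 0.027718178927898407), 72.27741241455078)
rim [195 202  11   3  26] [0.49394362 0.20782354 0.08736011] ((0.49482446908950806, 0.20900771021842957), (0.029755501076579094, 0.0064315483905375), 89.02484130859375)
```

View pics/c4.png

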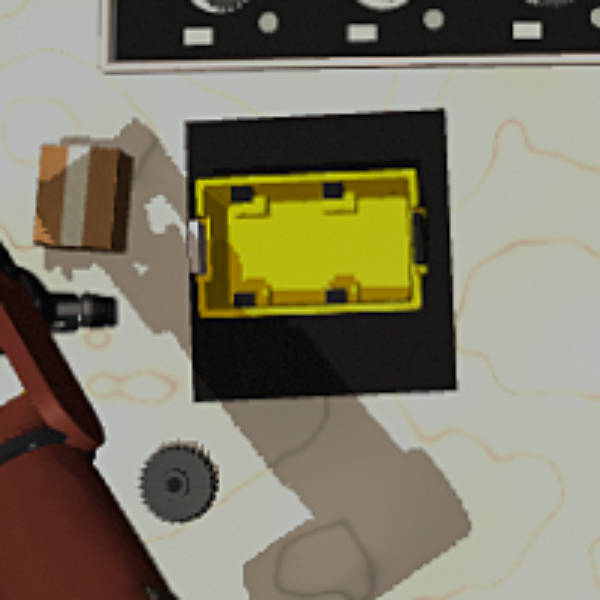

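The yellow tote stands level in the middle of the mat and is released, with its black tab at crop (420,238). Next I measure the green tote while it's in view.

Run:
```python
from h import *
def run(cn,f):
    a=np.load(f);im=a["im"];d=a["d"];P=cloud(cn,d)
    z=P[...,2];x=P[...,0];y=P[...,1]
    near=(np.hypot(x-0.563,y+0.221)<0.16)
    c=np.array([np.cos(np.radians(18.5)),np.sin(np.radians(18.5))])
    s=(x-.5639)*c[0]+(y+.2219)*c[1]; t=-(x-.5639)*c[1]+(y+.2219)*c[0]
    print(cn)
    for nm,m in(("tabs",near&(z>0.096)&(z<0.112)&(abs(s)<.122)),("rim",near&(z>0.086)&(z<.0955)&(abs(s)<.115)),("lug",near&(im.max(2)<60)&(z>0.07)&(z<0.095)&(abs(s)<.1))):
        if nm=="rim": print(nm,m.sum(),cv2.minAreaRect(np.c_[s[m],t[m]].astype(np.float32)),np.median(z[m]))
        n,l,st,_=cv2.connectedComponentsWithStats(m.astype(np.uint8))
        for i in range(1,n):
            if st[i,4]>10 and nm!="rim":
                k=l==i;print(nm,st[i],P[k].mean(0).round(4),"s,t",s[k].mean().round(4),t[k].mean().round(4),cv2.minAreaRect(np.c_[s[k],t[k]].astype(np.float32)))
    return im
im=run("top","top4.npz")
cv2.imwrite("pics/g4.png",cv2.resize(im[110:250,290:410],(600,600),interpolation=cv2.INTER_CUBIC))
```

```text
top
tabs [328 138  18   9  65] [ 0.6657 -0.1876  0.1042] s,t 0.1074 0.0002 ((0.10735438764095306, 0.0009200684726238251), (0.010633660480380058, 0.04922995716333389), 0.6414905190467834)
tabs [354 209  17   7  48] [ 0.4622 -0.2562  0.1047] s,t -0.1073 -0.0002 ((-0.10760711878538132, -0.0007447618991136551), (0.049428876489400864, 0.008203173987567425), 87.75922393798828)
rim 466 ((0.0011429116129875183, -0.0004484131932258606), (0.13764573633670807, 0.2188291847705841), 89.76952362060547) 0.09073453302185971
lug [353 139  27  64 185] [ 0.5796 -0.2764  0.0817] s,t -0.0024 -0.0566 ((0.0015596002340316772, -0.05331733077764511), (0.018229873850941658, 0.1967991143465042), 89.94283294677734)
lug [326 172   6   7  31] [ 0.5719 -0.1649  0.0836] s,t 0.0256 0.0515 ((0.025222092866897583, 0.051607124507427216), (0.018862958997488022, 0.013508283533155918), 0.03241807967424393)
lug [337 201   6   7  31] [ 0.4865 -0.194   0.0849] s,t -0.0645 0.051 ((-0.06448869407176971, 0.05120062455534935), (0.013796959072351456, 0.017356429249048233), 83.89501190185547)
```

View pics/g4.png

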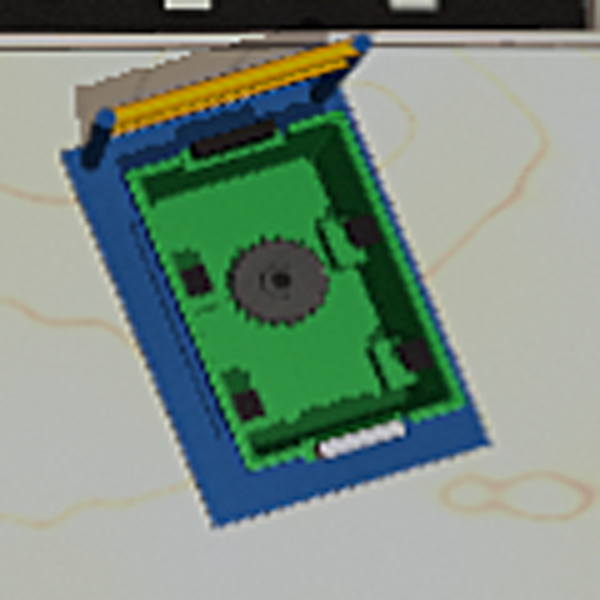

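Emit:
carry_out:
  steps: "0.085 0.003 -0.012 0 0 0 0;0.085 0.007 -0.028 0 0 0 0;0.085 0.007 -0.03 0 0 0 0;0.085 0.007 -0.03 0 0 0 0;0.085 0.007 -0.03 0 0 0 0;0.085 0.007 -0.03 0 0 0 0;0.085 0.008 -0.03 0 0 0 0;0.085 0.008 -0.03 0 0 0 0;0.085 0.008 -0.03 0 0 0 0;0.085 0.007 -0.028 0 0 0 0;0.085 0.006 -0.025 0 0 0 0;0.085 0.003 -0.015 0 0 0 0"

```text
time: 15.0
tool_pos: [0.5637, 0.0903, 0.2167]
tool_rot: [[1.0, 0.023, 0.0], [0.023, -1.0, -0.001], [0.0, 0.001, -1.0]]
contact_force: [-0.0, -0.5, 0.4]
finger_gap: 0.993
```

Emit:
carry_out:
  steps: "0.085 0 0 0 0 0 0;0.085 0 0 0 0 0 0"

```text
time: 15.2
tool_pos: [0.563, 0.0938, 0.2166]
tool_rot: [[1.0, 0.025, -0.001], [0.025, -1.0, 0.001], [-0.0, -0.001, -1.0]]
contact_force: [0.5, -0.5, 0.9]
finger_gap: 0.997
```

Emit:
carry_out:
  steps: "0.085 -0.0025 0.0025 -0.01 0 0 0;0.085 0 0 -0.02 0 0 0;0.085 0 0 -0.025 0 0 0;0.085 0 0 -0.025 0 0 0;0.085 0 0 -0.02 0 0 0;0.085 0 0 -0.015 0 0 0;0.085 0 0 -0.009 0 0 0;0.06 0 0 -0.004 0 0 0;0.03 0 0 0 0 0 0;0.03 0 0 0 0 0 0;0.03 0 0 0 0 0 0;0.03 0 0 0 0 0 0"

```text
time: 16.4
tool_pos: [0.5614, 0.0967, 0.0898]
tool_rot: [[1.0, 0.027, 0.002], [0.027, -1.0, 0.0], [0.002, -0.0, -1.0]]
contact_force: [0.0, 0.2, -0.1]
finger_gap: 0.35
```

Run:
```python
from h import *
im,d=grab("side","side5");im2,d=grab("top","top5")
cv2.imwrite("pics/c5.png",np.hstack([cv2.resize(im[180:340,170:330],(400,400)),cv2.resize(im2[120:260,140:300],(400,400))]))
print(r.get_obs()["contact_force"],r.get_obs()["tool_pos"])
```

```text
[-0.13738462  0.66380485  0.06630318] [0.56109088 0.09667862 0.08941037]
```

View pics/c5.png

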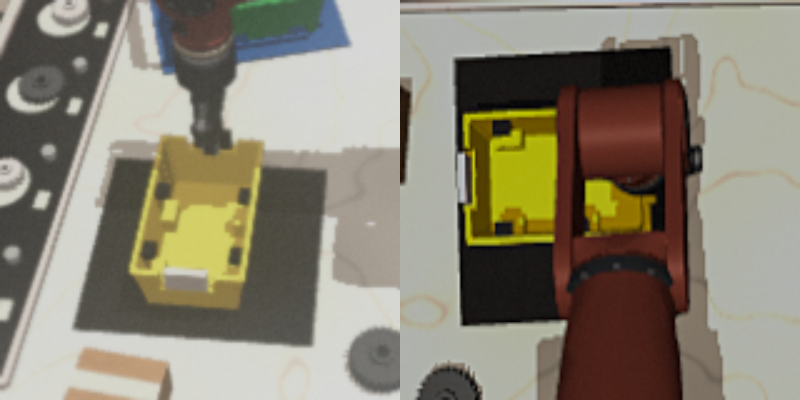

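The fingers straddle the black tab, at the far end in the side view around (212,140). The tote hasn't moved. I'll close and lift.

Emit:
carry_out:
  steps: "0.004 0 0 -0.001 0 0 0;0.004 0 0 0 0 0 0;0.004 0 0 0 0 0 0;0.004 0 0 0 0 0 0;0.004 0 0 0 0 0 0;0.004 0 0 0 0 0 0"
  newtons: 90

```text
time: 17.1
tool_pos: [0.5609, 0.0966, 0.0881]
tool_rot: [[1.0, 0.027, 0.0], [0.027, -1.0, -0.0], [0.0, 0.0, -1.0]]
contact_force: [-0.8, -1.6, 3.8]
finger_gap: 0.099
```

Emit:
carry_out:
  steps: "0.004 0 0 0.005 0 0 0;0.004 0 0 0.008 0 0 0;0.004 0 0 0.015 0 0 0;0.004 0 0 0.02 0 0 0;0.004 0 0 0.025 0 0 0;0.004 0 0 0.025 0 0 0;0.004 0 0 0.025 0 0 0;0.004 0 0 0.025 0 0 0;0.004 0 0 0.025 0 0 0;0.004 0 0 0.02 0 0 0;0.004 0 0 0.01 0 0 0"

```text
time: 18.2
tool_pos: [0.5617, 0.0969, 0.2945]
tool_rot: [[1.0, 0.027, 0.005], [0.027, -1.0, 0.0], [0.005, -0.0, -1.0]]
contact_force: [-0.2, 1.8, -1.8]
finger_gap: 0.102
```

Emit:
carry_out:
  steps: "0.004 0 -0.006 0.004 0 0 -1;0.004 -0.004 -0.01 0.004 0 0 -2;0.004 -0.004 -0.015 0 0 0 -3;0.004 -0.004 -0.015 0 0 0 -3;0.004 -0.004 -0.015 0 0 0 -3;0.004 -0.004 -0.015 0 0 0 -3;0.004 -0.004 -0.015 0 0 0 -3;0.004 -0.004 -0.015 0 0 0 -3;0.004 -0.004 -0.015 0 0 0 -3;0.004 -0.004 -0.015 0 0 0 -3;0.004 -0.004 -0.015 0 0 0 -3;0.004 -0.004 -0.015 0 0 0 -3"

```text
time: 19.4
tool_pos: [0.5163, -0.0705, 0.2988]
tool_rot: [[0.851, -0.526, 0.0], [-0.526, -0.851, -0.0], [0.0, -0.0, -1.0]]
contact_force: [-0.8, 0.5, -2.3]
finger_gap: 0.098
```

Emit:
carry_out:
  steps: "0.004 -0.004 -0.015 0 0 0 -3;0.004 -0.004 -0.015 0 0 0 -3;0.004 -0.004 -0.015 0 0 0 -3;0.004 -0.004 -0.015 0 0 0 -3;0.004 -0.004 -0.015 0 0 0 -3;0.004 -0.004 -0.015 0 0 0 -3;0.004 -0.004 -0.015 0 0 0 -3;0.004 -0.004 -0.015 0 0 0 -3;0.004 -0.004 -0.015 0 0 0 -3;0.004 -0.004 -0.015 0 0 0 -3;0.004 -0.004 -0.015 0 0 0 -3;0.004 -0.004 -0.012 0 0 0 -3"

```text
time: 20.6
tool_pos: [0.4683, -0.2477, 0.2988]
tool_rot: [[0.379, -0.925, 0.0], [-0.925, -0.379, -0.0], [0.0, 0.0, -1.0]]
contact_force: [-0.6, -0.5, -2.3]
finger_gap: 0.098
```

Emit:
carry_out:
  steps: "0.004 -0.004 -0.007 0 0 0 -2;0.004 -0.002 -0.002 0 0 0 -2;0.004 0 0 0 0 0 0;0.004 0 0 0 0 0 0"

```text
time: 21.0
tool_pos: [0.4627, -0.2548, 0.2988]
tool_rot: [[0.318, -0.948, 0.0], [-0.948, -0.318, 0.001], [-0.0, -0.0, -1.0]]
contact_force: [-0.2, 0.7, -1.8]
finger_gap: 0.093
```

Emit:
carry_out:
  steps: "0.004 -0.0005 -0.001 -0.01 0 0 0;0.004 0 0 -0.015 0 0 0;0.004 0 0 -0.02 0 0 0;0.004 0 0 -0.02 0 0 0;0.004 0 0 -0.02 0 0 0;0.004 0 0 -0.013 0 0 0;0.004 0 0 -0.007 0 0 0;0.004 0 0 0 0 0 0;0.004 0 0 0 0 0 0"

```text
time: 21.9
tool_pos: [0.4626, -0.2565, 0.1943]
tool_rot: [[0.318, -0.948, 0.001], [-0.948, -0.318, -0.001], [0.001, -0.001, -1.0]]
contact_force: [-0.7, 1.1, -2.1]
finger_gap: 0.1
```

Run:
```python
from h import *
im,d=grab("top","top6");im2,d2=grab("side","side6"); P=cloud("top",d);o=r.get_obs();print(o["contact_force"],o["tool_pos"])
z=P[...,2];x=P[...,0];y=P[...,1]
c=np.array([np.cos(np.radians(18.5)),np.sin(np.radians(18.5))])
s=(x-.5639)*c[0]+(y+.2219)*c[1]; t=-(x-.5639)*c[1]+(y+.2219)*c[0]
b,g,rr=[im[...,i].astype(int) for i in range(3)]
zt=o["tool_pos"][2]+0.012
m=(abs(s)<.122)&(s>0.08)&(abs(t)<.07)&(z>zt-.006)&(z<zt+.008)&(b>90)
print("white tab",m.sum(),P[m].mean(0),s[m].mean(),t[m].mean(),cv2.minAreaRect(np.c_[s[m],t[m]].astype(np.float32)))
m=(abs(s)<.115)&(abs(t)<.08)&(abs(z-zt)<.02)&(rr>90)&(g>90)&(b<80)
m&=abs(z-np.median(z[m]))<.006
print("rim",m.sum(),np.median(z[m]))
for a in np.arange(-.1,.11,.04):
    k=m&(s>=a)&(s<a+.04)
    if k.sum()>4: print(round(a,2),"t",t[k].min().round(4),t[k].max().round(4),"z",np.median(z[k]).round(4))
print("smax",[ (round(a,2),s[m&(t>=a)&(t<a+.02)].max().round(4)) for a in np.arange(-.06,.05,.02) if (m&(t>=a)&(t<a+.02)).any()])
cv2.imwrite("pics/c6.png",np.hstack([cv2.resize(im[100:250,280:430],(400,400)),cv2.resize(im2[120:220,200:340],(400,400))]))
```

```text
[ 0.08314944  0.175111   -3.07260483] [ 0.46297706 -0.25686572  0.19510901]
white tab 65 [ 0.66804839 -0.19002822  0.20660271] 0.10887944676278148 -0.0028220080904456466 ((0.1089874878525734, -0.016048461198806763), (0.07385771721601486, 0.010437156073749065), 89.07642364501953)
rim 322 0.19493918919045872
-0.1 t 0.0519 0.0647 z 0.1956
-0.06 t -0.0687 0.065 z 0.1953
-0.02 t -0.0697 0.065 z 0.1948
0.02 t -0.0691 0.0656 z 0.1946
0.06 t -0.0695 0.0652 z 0.1944
0.1 t -0.0692 0.0647 z 0.1946
smax [(np.float64(-0.06), np.float64(0.108)), (np.float64(-0.04), np.float64(0.109)), (np.float64(-0.02), np.float64(0.103)), (np.float64(0.02), np.float64(0.1081)), (np.float64(0.04), np.float64(0.108))]
```

View pics/c6.png

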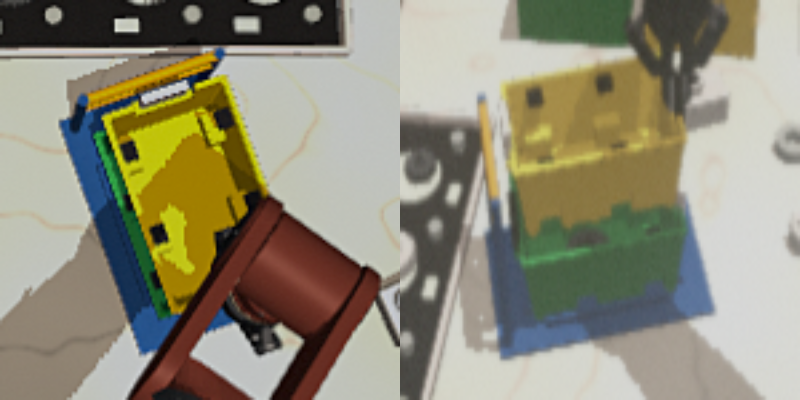

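```bash
cat > meas.py <<'E'
from h import *
c=np.array([np.cos(np.radians(18.5)),np.sin(np.radians(18.5))])
def meas(tag,zrim,col):
    a=np.load(tag+".npz");im=a["im"];P=cloud("top",a["d"]);z=P[...,2];x=P[...,0];y=P[...,1]
    s=(x-.5639)*c[0]+(y+.2219)*c[1]; t=-(x-.5639)*c[1]+(y+.2219)*c[0]
    b,g,rr=[im[...,i].astype(int) for i in range(3)]
    m=(abs(s)<.115)&(abs(t)<.08)&(abs(z-zrim)<.006)&(g>70)&(b<80)
    if col=="y": m&=rr>90
    out=[]
    for a in np.arange(-.05,.1,.025):
        k=m&(s>=a)&(s<a+.025)
        if k.sum()>4: out.append((np.percentile(t[k],3)+np.percentile(t[k],97))/2)
    print(tag,"tmid along s",np.round(out,4))
    k=m&(t>.03)&(t<.05);k2=m&(t<-.03)&(t>-.05);print(" smax",s[k].max().round(4),s[k2].max().round(4))
    m=(s<.119)&(s>0.098)&(abs(t)<.04)&(z>zrim+.006)&(z<zrim+.02)
    k=m&(b>100) if (m&(b>100)).sum()>20 else m
    print(" tab",k.sum(),s[k].mean().round(4),t[k].mean().round(4),"trange",t[k].min().round(4),t[k].max().round(4),"srange",s[k].min().round(4),s[k].max().round(4),z[k].mean().round(4))
E
python3 -c "
from meas import *
meas('top0',.138,'y');meas('top4',.091,'g');meas('top2',.2885,'y');meas('top6',.1950,'y')"
```

```text
top0 tmid along s [-0.     -0.      0.0001  0.0002 -0.0001  0.0004  0.0003]
 smax 0.1077 0.1079
 tab 66 0.1074 0.001 trange -0.0252 0.0248 srange 0.1022 0.1131 0.15
top4 tmid along s [-0.0005 -0.0001 -0.0001 -0.0001  0.0001  0.0001 -0.0006]
 smax 0.1074 0.1048
 tab 65 0.1074 0.0 trange -0.0351 0.0256 srange 0.1021 0.1128 0.104
top2 tmid along s [ 0.0639 -0.0008 -0.0006 -0.0005 -0.0009 -0.0002 -0.0003]
 smax 0.1095 0.1092
 tab 87 0.1088 -0.0012 trange -0.0352 0.0244 srange 0.1041 0.1147 0.3005
top6 tmid along s [ 0.0611 -0.0022 -0.0022 -0.0021 -0.002  -0.0019 -0.0017]
 smax 0.1081 0.109
 tab 63 0.109 -0.0019 trange -0.0266 0.0209 srange 0.1043 0.1145 0.2066
```

Emit:
carry_out:
  steps: "0.004 -0.0013 0.0014 -0.004 0 0 0;0.004 0 0 -0.008 0 0 0;0.004 0 0 -0.006 0 0 0;0.004 0 0 -0.003 0 0 0;0.004 0 0 -0.001 0 0 0;0.004 0 0 0 0 0 0"

```text
time: 22.6
tool_pos: [0.4608, -0.2548, 0.1714]
tool_rot: [[0.318, -0.948, -0.0], [-0.948, -0.318, 0.0], [-0.001, 0.0, -1.0]]
contact_force: [0.6, -0.8, -2.0]
finger_gap: 0.1
```

```bash
python3 -c "
from meas import *
grab('top','top7');o=r.get_obs();print(o['contact_force'],o['tool_pos'])
meas('top7',.195-.1948+o['tool_pos'][2],'y')"
```

```text
[ 1.12640958  0.06382246 -2.29548149] [ 0.46091444 -0.25492034  0.17174306]
top7 tmid along s [ 0.0392  0.0004  0.0005  0.0002  0.0001  0.0001 -0.0004]
 smax 0.1068 0.107
 tab 57 0.1077 -0.0013 trange -0.025 0.0221 srange 0.1032 0.1123 0.1833
```

Emit:
carry_out:
  steps: "0.004 0 0 -0.002 0 0 0;0.004 0 0 -0.002 0 0 0;0.004 0 0 -0.001 0 0 0;0.004 0 0 0 0 0 0"

```text
time: 23.05
tool_pos: [0.4607, -0.2548, 0.1666]
tool_rot: [[0.318, -0.948, -0.0], [-0.948, -0.318, 0.0], [-0.0, 0.0, -1.0]]
contact_force: [-1.0, -0.8, -2.8]
finger_gap: 0.101
```

Emit:
carry_out:
  steps: "0.004 0 0 -0.001 0 0 0;0.004 0 0 -0.001 0 0 0;0.004 0 0 0 0 0 0"

```text
time: 23.35
tool_pos: [0.4608, -0.2548, 0.1647]
tool_rot: [[0.318, -0.948, -0.0], [-0.948, -0.318, 0.0], [-0.0, 0.0, -1.0]]
contact_force: [0.6, 0.3, -2.8]
finger_gap: 0.096
```

Emit:
carry_out:
  steps: "0.004 0 0 -0.001 0 0 0;0.004 0 0 0 0 0 0"

```text
time: 23.55
tool_pos: [0.4609, -0.2549, 0.1638]
tool_rot: [[0.318, -0.948, 0.0], [-0.948, -0.318, -0.0], [0.0, -0.0, -1.0]]
contact_force: [-0.0, -1.3, -2.7]
finger_gap: 0.094
```

Emit:
carry_out:
  steps: "0.004 0 0 -0.001 0 0 0;0.004 0 0 0 0 0 0"

```text
time: 23.75
tool_pos: [0.4609, -0.2551, 0.1633]
tool_rot: [[0.318, -0.948, 0.0], [-0.948, -0.318, -0.0], [0.0, -0.0, -1.0]]
contact_force: [-1.5, -0.3, 0.7]
finger_gap: 0.096
```

Emit:
carry_out:
  steps: "0.004 0 0 -0.001 0 0 0;0.004 0 0 0 0 0 0"

```text
time: 23.95
tool_pos: [0.4609, -0.2552, 0.1631]
tool_rot: [[0.318, -0.948, -0.0], [-0.948, -0.318, -0.0], [0.0, 0.0, -1.0]]
contact_force: [-3.3, 0.9, 4.9]
finger_gap: 0.098
```

Emit:
carry_out:
  steps: "0.004 0 0 0.001 0 0 0;0.015 0 0 0 0 0 0;0.025 0 0 0 0 0 0;0.04 0 0 0 0 0 0;0.06 0 0 0 0 0 0;0.06 0 0 0 0 0 0"

```text
time: 24.55
tool_pos: [0.461, -0.2549, 0.1627]
tool_rot: [[0.318, -0.948, 0.0], [-0.948, -0.318, 0.0], [0.0, -0.0, -1.0]]
contact_force: [-0.0, -0.9, -0.1]
finger_gap: 0.703
```

Run:
```python
from meas import *
im,d=grab('top','top8');im2,d2=grab('side','side8');o=r.get_obs();print(o['contact_force'],o['tool_pos'],o['finger_gap'])
meas('top8',.163,'y')
cv2.imwrite("pics/c8.png",np.hstack([cv2.resize(im[100:250,280:430],(400,500)),cv2.resize(im2[120:220,210:320],(400,500),interpolation=cv2.INTER_CUBIC)]))
```

```text
[ 0.25139609  0.45360003 -0.32359871] [ 0.46091815 -0.25485169  0.16274707] 0.7028391035343996
top8 tmid along s [ 0.059   0.     -0.0002 -0.0001 -0.     -0.0002  0.0002]
 smax 0.107 0.1068
 tab 60 0.1078 -0.0008 trange -0.026 0.0241 srange 0.1032 0.113 0.1767
```

View pics/c8.png

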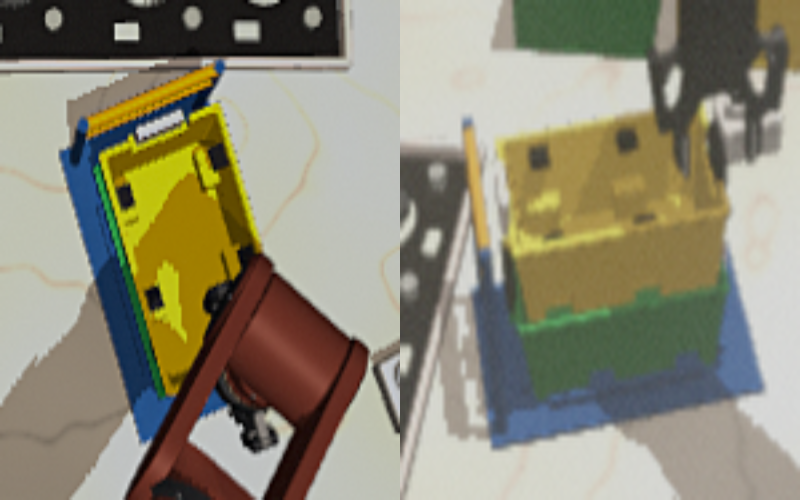

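The yellow tote sits on the green one with its white tab to the rear, and the fingers are clear of the tab. I'll back off upward and check again.

Emit:
carry_out:
  steps: "0.06 0 0 0.01 0 0 0;0.06 0 0 0.02 0 0 0;0.06 0 0 0.03 0 0 0;0.06 0 0 0.03 0 0 0;0.06 0 0 0.03 0 0 0;0.06 -0.02 0.02 0 0 0 0;0.06 -0.02 0.04 0 0 0 0;0.06 -0.01 0.045 0 0 0 0;0.06 0 0.045 0 0 0 0;0.06 0 0.045 0 0 0 0;0.06 0 0.03 0 0 0 0;0.06 0 0 0 0 0 0"

```text
time: 25.85
tool_pos: [0.4106, -0.0269, 0.2837]
tool_rot: [[0.323, -0.946, 0.002], [-0.946, -0.323, 0.001], [-0.0, -0.002, -1.0]]
contact_force: [0.4, -0.5, 0.0]
finger_gap: 0.7
```

Run:
```python
from meas import *
im,d=grab('top','top9');im2,d2=grab('side','side9');o=r.get_obs();print(o['time'],o['tool_pos'])
meas('top9',.163,'y')
P=cloud("top",d);z=P[...,2];x=P[...,0];y=P[...,1]
s=(x-.5639)*c[0]+(y+.2219)*c[1]; t=-(x-.5639)*c[1]+(y+.2219)*c[0]
b,g,rr=[im[...,i].astype(int) for i in range(3)]
m=(abs(s)<.1075)&(abs(t)<.07)&(rr>90)&(g>90)&(b<80)&(z>.15)&(z<.175)
q=np.c_[s[m],t[m],np.ones(m.sum())];k=np.linalg.lstsq(q,z[m],rcond=None)[0];print("plane tilt deg",np.degrees(k[:2]),k[2])
m=(s<-.098)&(s>-.119)&(abs(t)<.04)&(z>.168)&(z<.185);print("front tab",m.sum(),s[m].mean(),t[m].mean(),z[m].mean())
m=(s<-.098)&(s>-.125)&(abs(t)<.04)&(z>.09)&(z<.112)&(b>100);print("green tab",m.sum(),s[m].mean(),t[m].mean(),z[m].mean())
cv2.imwrite("pics/c9.png",np.hstack([cv2.resize(im[100:250,280:430],(400,500)),cv2.resize(im2[120:220,210:320],(400,500),interpolation=cv2.INTER_CUBIC)]))
cv2.imwrite("pics/t9.png",im)
```

```text
25.95 [ 0.41101699 -0.02960329  0.28358116]
top9 tmid along s [-0.0001 -0.0002 -0.0001  0.0003 -0.0001 -0.0002  0.0003]
 smax 0.1057 0.1069
 tab 61 0.1079 -0.0002 trange -0.0245 0.0235 srange 0.103 0.113 0.1765
plane tilt deg [-0.19427324  0.13704465] 0.16361568871015914
front tab 59 -0.10811026692836997 -0.0036519940643792454 0.17588868688265547
green tab 0 nan nan nan<stdin>:10: RuntimeWarning: Mean of empty slice.
  ret = ret.dtype.type(ret / rcount)
```

View pics/c9.png

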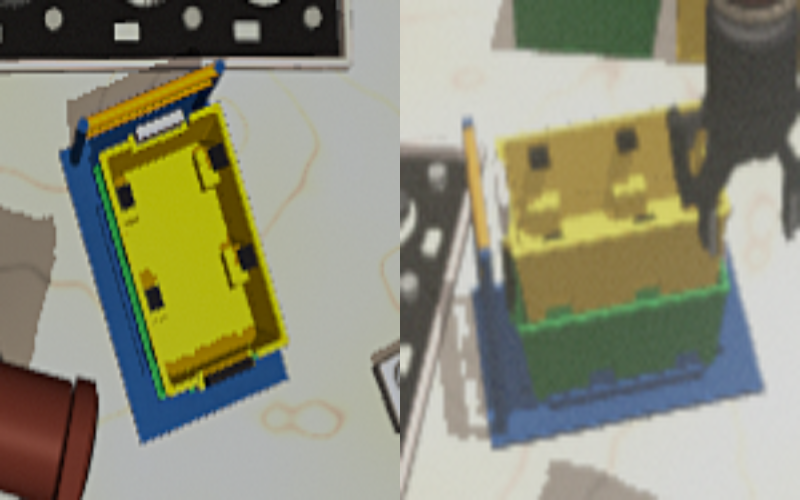

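View pics/t9.png

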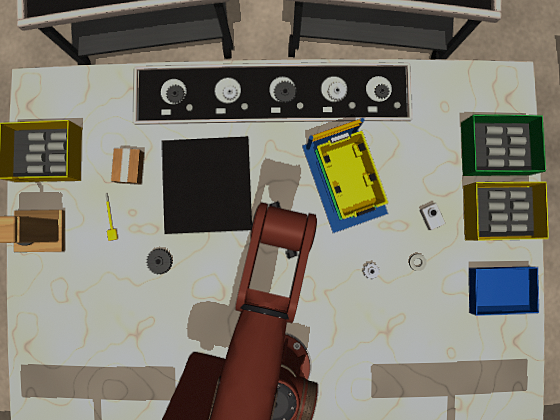

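The rim stands 72.7 mm above the green rim (72 expected), and the tilt is about 0.2°. The bystander parts appear to be where they were. I'll hand it in.

```bash
python3 -c "
from h import *
print(workorder.sign_off())"
```

```text
the job is handed in; nothing more can be done
None
```

The yellow tote is standing turned end for end on the green tote's lugs, and the job is handed in at about 26 s of the 72 s allowed. I lifted it out by its white tab, stood it on the middle of the mat and let go. Then I took it by its black tab, lowered it slowly onto the green tote and released it.

The last camera checks, taken with the arm clear, showed:
- **Height:** the yellow rim is 72.7 mm above the green rim, against 72 mm expected. On the way down there was no contact at the height where the feet would have landed on the lugs.
- **Level:** the tilt is about 0.2°.
- **Position:** the two totes' centres agree within about 1 mm lengthwise and sideways. The front tab read 3.7 mm off sideways, but the rim measurements did not show that; I took it to be stray points and did not look into it further.
- **Surroundings:** the green tote is in the dock, and the other parts look unmoved in the top view.

One check gave no reading: the yellow tote now hides the green tote's front tab from above. That the green tote did not move rests on the side view and the low contact force (about 6 N).

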